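# Switch on the viewing light box and hold the hand lens over the rice dish

### The job

I want to check this rice for cracked kernels: turn the light box's switch knob clockwise until it clicks over into its on position and stays there. Then pick the hand lens up by its handle, lift it higher than the tops of the vials, carry it over them and hold it level and centred over the petri dish on the light box, about a centimetre above the dish's rim, without the lens touching the dish or the light box and without disturbing the dish, the vials or the bottle. Finish while still holding the lens there, motionless; do not put it down or let go.

Things in the scene. Friction and masses are not known exactly. Their poses are not given: they have to be found in the camera images.
- light_box: Low grey viewing light box, fixed to the bench, 150 mm (its x) by 230 mm (its y), origin under its centre on the bench. Its top sheet is 43 mm high. A square opal window, 122 by 130 mm, lies in the left (+y) part of the top, centred at (0, 38) mm in its frame, its surface 45 mm above the bench; the window glows when the switch is on. The switch knob sits in the right (-y) part of the top, its vertical axis at (-12, -78) mm in the box's frame.
- switch (a joint): Rotary switch of the light box, rad, grows as the knob is turned clockwise seen from above. 0 = off (pointer at 11 o'clock, 30 degrees left of the box's +x), 1.05 = on (pointer at 1 o'clock, 30 degrees right of the box's +x). A snap spring resists with about 0.13 N m at the start, falling to nothing in the middle of the turn (0.52), and springs the knob back if it is let go there; past the middle it snaps on to 1.05 and stays. Hard stops at 0 and 1.05.
- switch_grip (a point): Point on the knob's axis at the height to grip, 60 mm above the bench. The knob is a black round skirt (39 mm across, 44 to 51 mm above the bench) with an upright pointer bar on top, 38 mm long, 10 mm thick, from 51 to 68.5 mm above the bench. The bar lies along this point's x axis (towards +x is the white pointer line) and is pinched across its y axis. Turns with the knob.
- lens: Loose hand lens lying flat on the bench, 30 g, 108 mm long, 9 mm thick: a round glass in a ring 45 mm across at its +y end and a flat black handle at its -y end, 12 mm wide (x) and 8 mm thick, running from y = +9 to y = -54 mm. Origin in the middle of its length and width, on its underside; z is up out of the lens.
- lens_glass (a point): Centre of the lens glass, 31.5 mm along the lens's +y from its origin and 4.5 mm above its underside.
- rice_dish: Open clear petri dish with white rice kernels, 68 mm across, 14 mm high, rim open, 20 g, loose, standing on the window of the light box. Origin at the centre of its underside (45 mm above the bench), so its rim is at 59 mm.
- vial_a: Loose capped sample vial standing on the bench between lens and light box, 33 mm across, 78 mm tall, 60 g; origin at the centre of its underside.
- vial_b: Second such vial in the same row, same size and origin.
- bottle: Loose white reagent bottle with screw cap, 60 mm across, 139 mm tall, 160 g, standing on the bench at the far end of the row of vials (a similar fixed one by the wall is not meant); origin at the centre of its underside.
Things that resemble listed ones, but are neither listed nor needed, are in the scene too. What is shaped like the vial_b but orange is not meant.

How it is judged:
By the outcome, as a careful person would: the job done as asked, in the order asked, and still so for the second after the job is handed in, while the arm keeps its last pose, push and grip.
It also fails if it takes over 54 s, if anything falls off the work surface, if the arm or the gripper's body presses on something with over 40 N, if the wrist force passes 120 N, or if a joint passes its speed limit or range.

### The arm

A 7-joint arm with a two-finger parallel gripper is mounted at the origin on a cart in front of the work surface, level with it; the furniture and walls round the work are solid. World frame = base frame: x ahead of the robot, y to its left, z up, the work surface at z = 0. Lengths are in m, angles in rad, forces in N, time in s.
With the tool pointing down it reaches from about 0.35 to 0.9 m from the base axis. Payload 19.9 kg.
Tool frame: the origin (TCP) lies between the finger pads; the fingertips stand 19 mm ahead of it and the grasp point (between the pads) is the TCP; z points along the fingers, y is the line along which they close (so a half turn about z gives the same grasp; the last joint's range is limited). The gripper opens to 94 mm and grips with 3 to 60 N. Pads are 16 mm wide; open, the fingers measure 119 mm over their backs; the gripper's body (75 mm by 177 mm) begins 78 mm behind the grasp point.
Start: joints at [-1.248, 0.417, -0.01, 1.614, 0.005, 1.111, -0.053], TCP at [0.223, 0.584, 0.224] pointing down, gripper open.
Joint ranges: [-2.81, 2.81], [-0.39, 2.02], [-1.27, 1.25], [0.06, 2.57], [-1.19, 4.33], [0.19, 2], [-2.82, 2.82]. Speed limits (rad/s): [1.89, 1.89, 2.39, 2.39, 3.01, 3.01, 3.01].

### API

Orientations are given as a 3x3 rotation matrix whose columns are the frame's x, y, z axes.
In Python, from rig import robot gives the robot as it stands. Calls block until the motion is done:
- robot.move_ptp(position, orientation): joint-space move of the TCP to a pose.
- robot.move_linear(position, velocity=0.15, frame=None, threshold=None): straight line of the TCP; frame=None keeps the orientation; velocity is the mean speed in m/s. With threshold (N) it stops when the force on the tool has changed by that much, and returns True; else False.
- robot.goto_joints(angles): joint-space move.
- robot.gripper_to(opening): finger opening in m; the grip force is fixed at half the most; returns when the fingers have stopped.
- robot.pause(seconds).
- robot.ik(position, orientation): joint angles nearest the present ones, or None.
- robot.get_state(): the state.
- robot.grab_frame(name): name is "scene" or "top" or "wrist"; returns the picture (384x512x3 uint8, red, green, blue); there is no depth.
- robot.camera_info(name): a dict with "fx", "fy", "cx", "cy" (pixels), "rvec" (rotation vector, rad) and "tvec" (3), from world to camera coordinates, as OpenCV has them. Camera axes: x right, y down, z forward; pixel columns grow to the right and rows downward; lengths in m; the calibration is good to about 2 mm. A picture is of the moment at which its call begins: read the wrist's pose just before it. camera_info takes no time and is no camera call; for the wrist camera it gives the pose at the moment of the call.
A pose or a line that the arm cannot do raises robot.PlanningError and nothing moves.
- robot.sign_off(): hands the job in; it is judged then, once.
The state is a dict: "time": time; "qpos": joint angles; "joint_vel": joint speeds; "effort": joint torques, N m; "ee_pos": TCP position; "tool_rot": TCP orientation; "force": force on the tool from outside, world axes, zero at the start; "moment": the same for the moment, N m; "opening": finger opening in m; "grasp_force": force on a finger pad.
Only numpy, scipy, OpenCV 4.12 (cv2) and the standard library are available. Lean on these libraries where they do the work, as an engineer would, in place of code of your own. Each camera call takes 0.05 s, during which the arm holds its last target. There are 200 camera calls.

## Working session

There is one attempt and no reset: what is moved stays moved. The work goes in short steps, each a Python script; the robot and the scene stay as the last script left them, time stands still between calls to the robot, and variables do not carry over. Pictures are saved under pics/ and viewed, at most 10 in all, crops included, and the job is handed in when it is done.

```bash
mkdir -p pics; ls
python3 - <<'E'
from rig import robot
import cv2
for n in("top","scene"):
    im=robot.grab_frame(n); cv2.imwrite(f"pics/{n}0.png",cv2.resize(im[:,:,::-1],(800,600),interpolation=cv2.INTER_CUBIC)); print(n,robot.camera_info(n))
s=robot.get_state();print(s)
E
```

```text
pics
top {'fx': 408.3470022546157, 'fy': 408.3470022546157, 'cx': 245.99121382013487, 'cy': 195.3133197164406, 'rvec': array([ 2.12798021, -2.16566161,  0.15558757]), 'tvec': array([0.050358  , 0.56951047, 0.97632582])}
scene {'fx': 388.28757431585535, 'fy': 388.28757431585535, 'cx': 251.75295353760808, 'cy': 186.13354869531614, 'rvec': array([ 2.13672989, -0.48216157,  0.24386036]), 'tvec': array([-0.48464424,  0.21323332,  0.88873021])}
{'time': 0.1, 'qpos': array([-1.24753849,  0.41791382, -0.01027892,  1.61409604,  0.00472168,
        1.11071753, -0.05298961]), 'joint_vel': array([ 0.0006223 , -0.00163013,  0.00049299, -0.00195247,  0.00011849,
       -0.00011711, -0.00060653]), 'effort': array([ 1.44612102e-03, -8.52595639e+01,  6.40178025e-01, -4.26704621e+01,
       -4.88283508e-02,  1.63159979e-02,  4.22540347e-05]), 'ee_pos': array([0.22286685, 0.58357437, 0.22389579]), 'tool_rot': array([[-9.34212308e-01,  3.56717370e-01, -2.86775824e-04],
       [ 3.56717467e-01,  9.34211697e-01, -1.07466419e-03],
       [-1.15442055e-04, -1.10626246e-03, -9.99999381e-01]]), 'force': array([-0.79804732,  0.1155019 ,  0.23246362]), 'moment': array([-0.0022337 ,  0.0032208 , -0.03262219]), 'grasp_force': 0.0, 'opening': 0.09396520664569027}
```

View pics/top0.png

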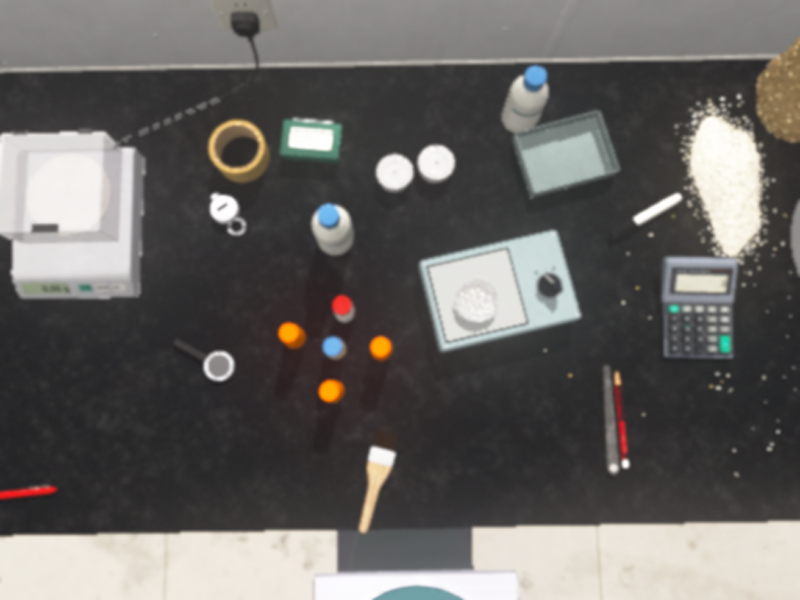

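View pics/scene0.png

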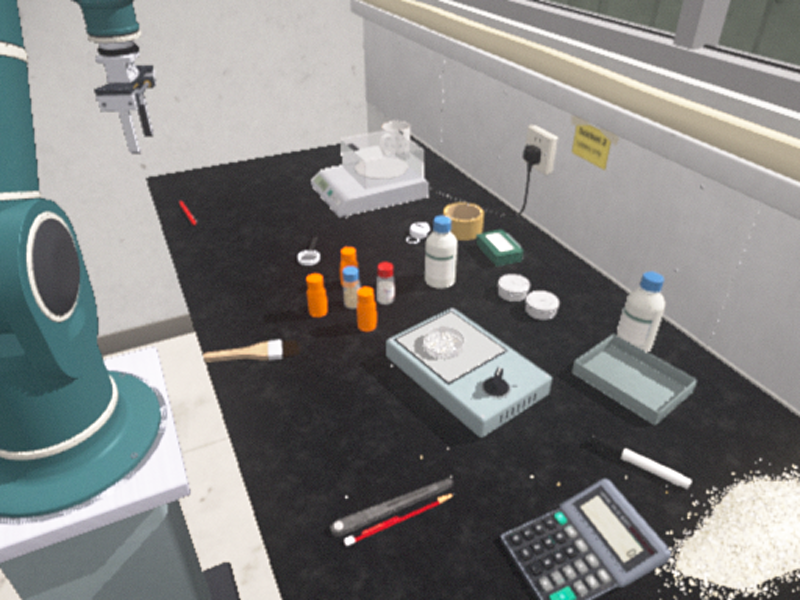

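The top view shows (800×600 pixels):
- **Lens:** ring at (219,366), handle end at (177,344). The white stopwatch or loupe at (225,208) has no black handle, so it isn't the lens.
- **Vials:** red cap (343,307) and blue cap (333,347) are the listed ones. The orange ones at (291,335), (381,348) and (331,391) are decoys.
- **Bottle:** (333,230), at the far end of the vial row. The one by the wall at (525,100) is the fixed one.
- **Light box:** corners (419,263), (557,231), (580,317), (441,349), with the dish at (475,302) and the knob at (549,285).

```bash
cat > h.py <<'E'
import numpy as np, cv2
from rig import robot
def ray(ci,u,v,z):
    R=cv2.Rodrigues(np.array(ci['rvec']))[0]; C=-R.T@ci['tvec']
    d=R.T@np.array([(u-ci['cx'])/ci['fx'],(v-ci['cy'])/ci['fy'],1]); return C+d*(z-C[2])/d[2]
def proj(ci,P):
    K=np.array([[ci['fx'],0,ci['cx']],[0,ci['fy'],ci['cy']],[0,0,1]]); return cv2.projectPoints(np.array(P,float).reshape(-1,3),ci['rvec'],ci['tvec'],K,None)[0][:,0]
def down(yaw): # tool y axis at world angle yaw+90deg, z down ; tool x at yaw
    c,s=np.cos(yaw),np.sin(yaw); return np.array([[c,s,0],[s,-c,0],[0,0,-1.]])
def shot(n,f,crop=None,k=800/512):
    ci=robot.camera_info(n); im=robot.grab_frame(n); np.savez(f"pics/{f}.npz",im=im,**ci)
    if crop: im=im[crop[1]:crop[3],crop[0]:crop[2]]
    cv2.imwrite(f"pics/{f}.png",cv2.resize(im[:,:,::-1],None,fx=k,fy=k,interpolation=cv2.INTER_CUBIC)); return ci
E
python3 - <<'E'
from h import *
ci=robot.camera_info("top")
np.set_printoptions(precision=4,suppress=True)
for n,u,v,z in [("c1",419,263,.043),("c2",557,231,.043),("c3",580,317,.043),("c4",441,349,.043),("dish",475,302,.055),("knob",549,285,.06),("ring",219,366,.005),("hend",177,344,.004),("red",342,305,.078),("blue",333,346,.078),("bottle",328,215,.139),("or1",290,333,.078),("or2",381,347,.078),("or3",330,390,.078)]:
    print(n,ray(ci,u*.64,v*.64,z))
w=robot.camera_info("wrist");R=cv2.Rodrigues(w['rvec'])[0];s=robot.get_state()
print("cam in tool",s['tool_rot'].T@(-R.T@w['tvec']-s['ee_pos']),"\n",s['tool_rot'].T@R.T,w['fx'],w['cx'],w['cy'])
E
```

```text
c1 [ 0.6375 -0.0165  0.043 ]
c2 [ 0.6864 -0.2412  0.043 ]
c3 [ 0.5456 -0.2698  0.043 ]
c4 [ 0.4987 -0.0477  0.043 ]
dish [ 0.5708 -0.1023  0.055 ]
knob [ 0.5951 -0.2189  0.06  ]
ring [0.4802 0.3115 0.005 ]
hend [0.5174 0.3813 0.004 ]
red [0.5664 0.1055 0.078 ]
blue [0.5036 0.1197 0.078 ]
bottle [0.6915 0.121  0.139 ]
or1 [0.5246 0.1852 0.078 ]
or2 [0.5007 0.0467 0.078 ]
or3 [0.4372 0.1246 0.078 ]
cam in tool [ 0.0807  0.     -0.1599] 
 [[ 0.0005 -0.9608 -0.2773]
 [ 1.      0.0006 -0.0001]
 [ 0.0003 -0.2773  0.9608]] 306.9196781460656 257.5020032931579 184.7625548693188
```

Run:
```python
from h import *
np.set_printoptions(precision=3,suppress=True)
for nm,p,ys in [("knob",[.596,-.221,.073],[42,222,-18,162]),("lens",[.505,.358,.021],[62,-118]),("hold",[.5708,-.1023,.07],[0])]:
  for y in ys: print(nm,y,robot.ik(p,down(np.radians(y))))
p=[.596,-.221,.20]
Y=222 if (q:=robot.ik(p,down(np.radians(222)))) is not None and abs(q[6])<1.6 else 42
print(Y); robot.move_ptp(p,down(np.radians(Y)))
shot("wrist","w1"); s=robot.get_state(); print(s['time'],s['ee_pos'],s['qpos'])
```

```text
knob 42 [-0.268  0.778  0.839  1.718 -0.688  0.966  0.002]
knob 222 [ 0.928  0.804 -0.91   1.675  0.723  1.033  2.079]
knob -18 [-0.306  0.812  0.907  1.72  -0.749  0.995 -1.001]
knob 162 [-0.121  0.688  0.603  1.714 -0.481  0.892  1.94 ]
lens 62 [-0.924  0.685  0.348  1.768 -0.324  0.745 -0.896]
lens -118 [-0.531  0.663 -0.182  1.754  0.166  0.74   1.855]
hold 0 [-0.411  0.643  0.716  1.864 -0.555  0.844 -0.983]
42
3.2583 [ 0.596 -0.22   0.2  ] [-0.389  0.69   1.054  1.634 -0.636  1.2   -0.028]
```

View pics/w1.png

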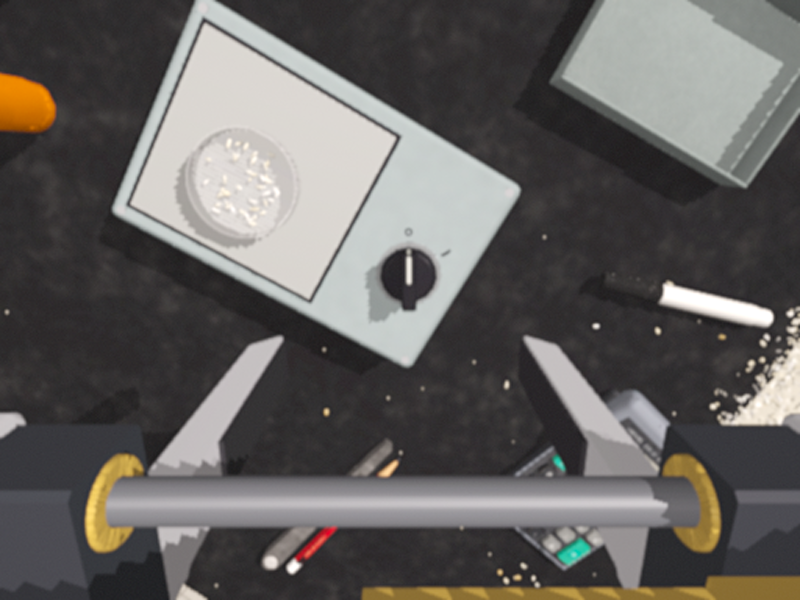

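The wrist view shows the knob skirt at about (409,273), with the bar vertical in the image and so aligned with tool x. The white line points at the "o" mark at (408,232) and the "on" mark is at (446,252). Window corners are (204,22), (399,137), (312,300), (129,205) and the dish is around (240,185).

Run:
```python
from h import *
np.set_printoptions(precision=4,suppress=True)
ci=np.load("pics/w1.npz")
f=lambda u,v,z: ray(ci,u*.64,v*.64,z)
# window corners: box (+x,+y),( +x,-y),(-x,-y),(-x,+y)
W=np.array([f(*c,.045) for c in [(204,22),(399,137),(312,300),(129,205)]])[:,:2]
B=np.array([(61,103),(61,-27),(-61,-27),(-61,103)])/1e3
Bc,Wc=B-B.mean(0),W-W.mean(0)
yaw=np.arctan2((Bc[:,0]*Wc[:,1]-Bc[:,1]*Wc[:,0]).sum(),(Bc*Wc).sum())
R=np.array([[np.cos(yaw),-np.sin(yaw)],[np.sin(yaw),np.cos(yaw)]])
o=W.mean(0)-R@B.mean(0); k=o+R@[-.012,-.078]
print("yaw",np.degrees(yaw),"res",(W-(B@R.T+o))*1e3,"o",o,"knob",k)
print("skirt",f(409,273,.051),"bar front/top",f(409,250,.0685))
# dish rim circle via Hough on gray
g=cv2.cvtColor(ci['im'],cv2.COLOR_RGB2GRAY)
c=cv2.HoughCircles(g[60:170,90:220],cv2.HOUGH_GRADIENT,1,10,param1=60,param2=12,minRadius=28,maxRadius=42)
print((c[0][:4]+[90,60,0])/.64 if c is not None else None)
print("dish",f(243,184,.055))
```

```text
yaw 12.679560346835327 res [[ 0.2366  0.731 ]
 [ 0.6886 -0.8124]
 [ 0.0354 -1.1982]
 [-0.9605  1.2795]] o [ 0.5949 -0.1454] knob [ 0.6003 -0.2242]
skirt [ 0.6014 -0.2219  0.051 ] bar front/top [ 0.6154 -0.2088  0.0685]
[[236.7188 180.4688  52.6563]
 [225.7812 199.2188  52.6563]
 [200.7812 182.0312  57.6563]
 [253.9062 188.2812  45.4688]]
dish [ 0.5751 -0.106   0.055 ]
```

Run:
```python
from h import *
np.set_printoptions(precision=3,suppress=True)
p=np.array([.6005,-.223,.11])
robot.gripper_to(.05)
robot.move_ptp(p,down(np.radians(42.7)))
print(robot.move_linear([p[0],p[1],.0735],velocity=.06,threshold=8))
robot.gripper_to(0.0)
s=robot.get_state(); print(s['ee_pos'],s['opening'],s['grasp_force'],s['force'],s['moment'])
q=s['qpos'].copy()
for k in range(1,7):
    t=q.copy(); t[6]+=1.09*k/6; robot.goto_joints(t)
    s=robot.get_state(); print(s['ee_pos'],np.degrees(np.arctan2(s['tool_rot'][1,0],s['tool_rot'][0,0])),s['moment'][2],s['opening'],s['force'])
robot.pause(.2); s=robot.get_state(); print(s['moment'],s['force'],s['time'])
```

```text
False
[ 0.6   -0.222  0.074] 0.00998341268803853 30.005812346935272 [-6.403  5.938  7.572] [ 1.382  1.668 -0.056]
[ 0.6   -0.222  0.074] 52.84053937639852 -0.5960482868042982 0.011211269202938252 [-3.032 -0.293  1.825]
[ 0.6   -0.222  0.073] 63.11129674944796 -0.9992016053870533 0.01315004400627505 [-1.194  1.969  2.567]
[ 0.6   -0.222  0.073] 73.51744252877495 -0.43342317847134954 0.019109636703908688 [ 1.401  1.929 -2.141]
[ 0.6   -0.222  0.074] 83.83868179837204 -1.024900312906264 0.023368052327151216 [-3.678  0.943  2.642]
[ 0.599 -0.222  0.074] 94.10656972043233 -3.487035372394666 0.025025706183677072 [-3.403  4.243  5.185]
[ 0.599 -0.222  0.074] 104.32259197982127 -6.383090500302633 0.026378153224594577 [-2.212  6.468  7.108]
[ 1.136  1.388 -6.385] [-3.44   6.67   6.871] 7.9917
```

I assumed the wrong sign: +q7 turns counter-clockwise, so the pads slipped against the off stop. I'll rotate back, regrip and turn the other way.

Run:
```python
from h import *
np.set_printoptions(precision=3,suppress=True)
def st():
    s=robot.get_state(); print(s['ee_pos'],np.degrees(np.arctan2(s['tool_rot'][1,0],s['tool_rot'][0,0])),s['moment'][2],s['opening'],s['grasp_force']); return s
q=robot.get_state()['qpos'].copy()
t=q.copy(); t[6]-=1.09; robot.goto_joints(t); st()
robot.gripper_to(.05); st(); robot.gripper_to(0); q=st()['qpos'].copy()
for k in range(1,7):
    t=q.copy(); t[6]-=1.07*k/6; robot.goto_joints(t); s=st()
robot.gripper_to(.05); robot.move_linear([.6005,-.223,.20]); shot("wrist","w2"); print(robot.get_state()['time'])
```

```text
[ 0.599 -0.223  0.074] 41.31701793616855 0.12762192171127382 0.009592999891670527 29.95292901992798
[ 0.6   -0.222  0.074] 41.81702619398562 -0.008237056691946958 0.049938480610080646 0.0
[ 0.599 -0.222  0.074] 41.83226379043898 0.1558954999583767 0.009847861023388287 29.992817044258118
[ 0.6   -0.223  0.074] 31.84337437229998 0.09569830935795934 0.009732389804216082 29.99145895242691
[ 0.6   -0.223  0.074] 21.771579202521693 0.04855259593225856 0.009528949817309198 29.992367327213287
[ 0.6   -0.223  0.074] 11.624709866911248 0.040845101318827196 0.009695362743602618 29.999053180217743
[ 0.6   -0.223  0.074] 1.3966122640854601 -0.055139829617365334 0.009751847921387688 30.01179814338684
[ 0.6   -0.223  0.074] -8.833229679906175 -0.07478801235287252 0.009757322144060677 30.026524364948273
[ 0.6   -0.223  0.074] -19.029912670097477 0.2730590525096875 0.009780313573275488 30.030642449855804
14.1667
```

View pics/w2.png

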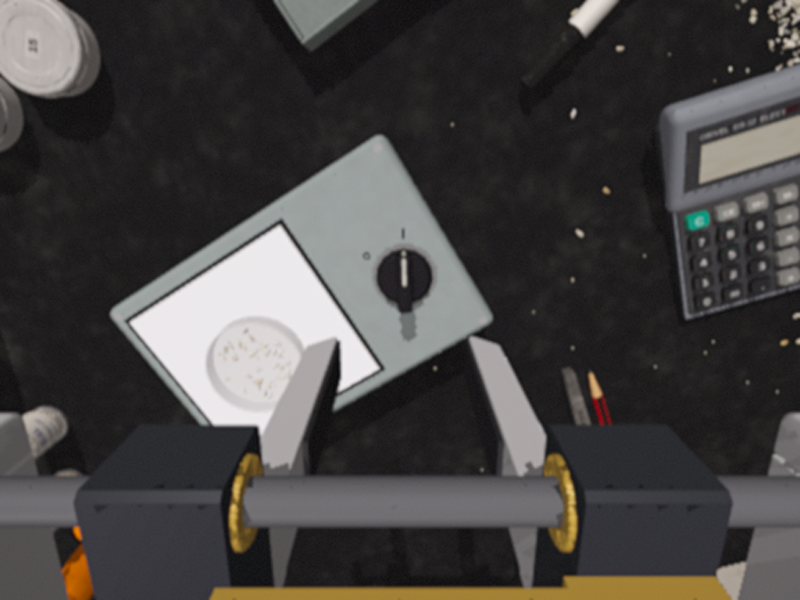

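The switch is on: the pointer is at the "I" mark and the window glows. Next is the lens, with a closer look from above its handle first.

Run:
```python
from h import *
np.set_printoptions(precision=4,suppress=True)
ci=np.load("pics/w2.npz"); print("dish",ray(ci,257*.64,363*.64,.055))
robot.move_linear([.6005,-.223,.24],velocity=.2)
robot.move_ptp([.499,.347,.20],down(np.radians(62)))
shot("wrist","w3"); s=robot.get_state(); print(s['time'],s['ee_pos'],s['qpos'])
```

```text
dish [ 0.5765 -0.1074  0.055 ]
16.65 [0.4997 0.346  0.2001] [-1.2612  0.5324  0.8348  1.7046 -0.4352  1.1009 -0.7842]
```

View pics/w3.png

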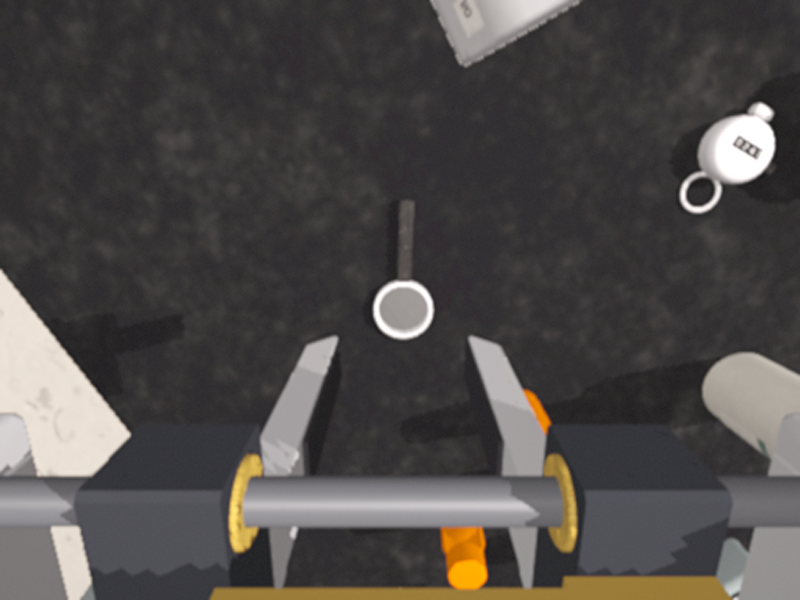

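The lens ring is at (403,309) and the handle end at (407,200). The item at (737,150) is a tally counter, so it's not the lens.

Run:
```python
from h import *
np.set_printoptions(precision=4,suppress=True)
ci=np.load("pics/w3.npz")
g=ray(ci,403.5*.64,309*.64,.006); e=ray(ci,407*.64,200*.64,.006)
d=(e-g)[:2]; L=np.hypot(*d); yaw=np.arctan2(d[1],d[0]); print(g,e,L,np.degrees(yaw))
if .078<L<.093:
    p=g[:2]+.056*d/L
    robot.move_ptp([*p,.06],down(yaw))
    print(robot.move_linear([*p,.0215],velocity=.06,threshold=6))
    robot.gripper_to(0)
    s=robot.get_state(); print(p,s['ee_pos'],s['opening'],s['grasp_force'])
    if s['opening']>.008:
        robot.move_linear([*p,.20],velocity=.12); ci=shot("wrist","w4"); s=robot.get_state(); print(s['ee_pos'],s['opening'],s['grasp_force'],s['time'])
```

```text
[0.483  0.3119 0.006 ] [0.5246 0.3847 0.006 ] 0.08386138414124956 60.19637294162903
False
[0.5108 0.3605] [0.5108 0.3606 0.0215] 0.01125440166572777 29.971840381622314
[0.5106 0.3604 0.1994] 0.011647319945535375 29.970860481262207 20.4333
```

View pics/w4.png

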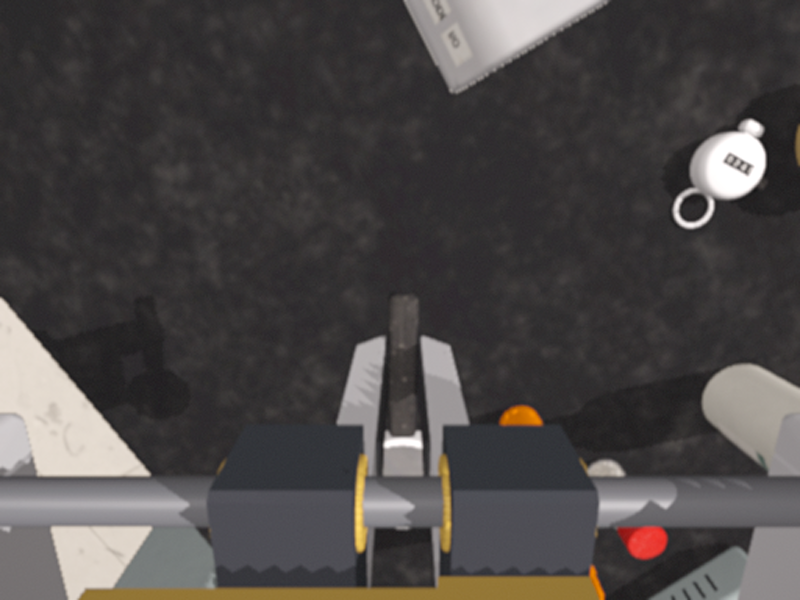

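Run:
```python
from h import *
ci=np.load("pics/w4.npz"); s=robot.get_state(); R,p=s['tool_rot'],s['ee_pos']
for pt in [-5,0,5,10]:
    a=np.radians(pt); f=lambda l:p+R@np.array([l*np.cos(a),0,.0135+l*np.sin(a)])
    print(pt,proj(ci,[f(.0295),f(-.0335)])/.64)
h=.0215
g=p+R@np.array([-.056,0,.017]); print("glass",g)
goal=np.array([.576,-.1068]);rot=np.arctan2(R[1,0],R[0,0])
for dy in range(-180,180,45): print(dy,robot.ik([*(goal+.056*np.array([np.cos(rot+np.radians(dy)),np.sin(rot+np.radians(dy))])),.0915],down(rot+np.radians(dy))))
```

```text
-5 [[401.43281454 294.74790376]
 [401.46823959 434.05405069]]
0 [[401.45175101 292.48093758]
 [401.44913212 438.34390116]]
5 [[401.4701675  290.8375002 ]
 [401.42948669 442.21084968]]
10 [[401.48793187 289.80616062]
 [401.40941402 445.60979092]]
glass [0.48276943 0.31180482 0.18245329]
-180 [-0.54255776  0.77530414  1.08064876  1.88573547 -0.81929807  1.00685221
 -2.75558992]
-135 [-0.52781466  0.87972222  1.12581864  1.77686881 -0.89641235  1.09833755
 -1.95826303]
-90 [-0.4238344   0.76502051  0.86542708  1.70140698 -0.67649487  1.00140659
 -1.40350116]
-45 [-0.49052908  0.75937516  0.86114788  1.70731123 -0.67129034  0.996657
 -0.68761075]
0 [-0.51688912  0.67411143  0.78087644  1.78621749 -0.5815099   0.92714081
 -0.00253895]
45 [-0.46261754  0.5576668   0.65206105  1.89340346 -0.44616687  0.83935969
  0.68663563]
90 [-0.33152396  0.47612352  0.5263402   1.96595236 -0.33206574  0.78427751
  1.43515671]
135 [-0.15161657  0.45791598  0.39992063  1.95643308 -0.24863764  0.77461847
  2.22626821]
```

The lens is held on its handle, with the handle end at (404,295) and the ring edge at (403,435). It is centred and close to level, perhaps drooping a few degrees. I'll carry it over the vials and check from the side before lowering.

Run:
```python
from h import *
s=robot.get_state(); R=s['tool_rot']; t=np.array([.576,-.1068])+.056*R[:2,0]
robot.move_linear([*t,.20],velocity=.18)
robot.move_linear([*t,.105],velocity=.08)
ci=robot.camera_info("scene"); c=proj(ci,[.576,-.107,.08])[0].astype(int); print(c)
x0,y0=c[0]-64,c[1]-48; shot("scene","s1",(x0,y0,x0+128,y0+96),6)
s=robot.get_state(); R,p=s['tool_rot'],s['ee_pos']; print(p,s['time'],s['opening'],R[:,2])
# predicted points if level: glass centre, far ring edge, handle end; dish rim centre
for a in (-6,-3,0,3):
    r=np.radians(a); f=lambda l,w:p+R@np.array([l*np.cos(r),w,.017+l*np.sin(r)])
    print(a,((proj(ci,[f(-.056,0),f(-.0785,0),f(-.056,.0225),f(-.056,-.0225),f(.0295,0)])-[x0,y0])*6).round(0).tolist())
print(((proj(ci,[[.576,-.1068,.059]])-[x0,y0])*6).round())
```

```text
[284 210]
[ 0.60408968 -0.05822314  0.10546166] 24.35 0.011566856905989225 [ 7.22096804e-04  5.94592770e-05 -9.99999738e-01]
-6 [[388.0, 283.0], [387.0, 322.0], [443.0, 286.0], [334.0, 281.0], [391.0, 148.0]]
-3 [[388.0, 278.0], [388.0, 315.0], [443.0, 281.0], [334.0, 276.0], [391.0, 151.0]]
0 [[389.0, 273.0], [388.0, 307.0], [444.0, 275.0], [334.0, 270.0], [391.0, 153.0]]
3 [[389.0, 267.0], [389.0, 299.0], [444.0, 269.0], [334.0, 265.0], [390.0, 156.0]]
[[385. 328.]]
```

View pics/s1.png

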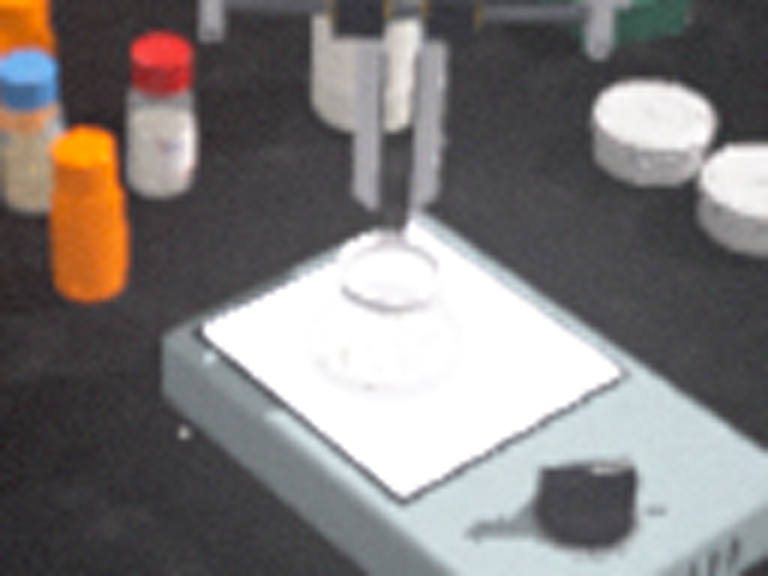

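The side view shows the ring centred at about (389,275) in the crop, against a predicted (389,273) if level and (388,278) at 3° of droop. So it is nearly level and well above the dish. The vials are undisturbed. I'll lower it and check from both cameras.

Run:
```python
from h import *
s=robot.get_state(); p=s['ee_pos']
robot.move_linear([p[0],p[1],.092],velocity=.03,threshold=5); robot.pause(.3)
s=robot.get_state(); R,p=s['tool_rot'],s['ee_pos']; print(p,s['time'])
out=[]
for n in("scene","top"):
    ci=robot.camera_info(n); im=robot.grab_frame(n)
    c=proj(ci,[.576,-.107,.07])[0].astype(int); x0,y0=c[0]-20,c[1]-20
    cr=im[y0:y0+40,x0:x0+40].astype(float); cr=np.clip((cr-150)*255/105,0,255).astype(np.uint8)
    out.append(cv2.resize(cr[:,:,::-1],None,fx=10,fy=10,interpolation=cv2.INTER_CUBIC))
    S=lambda P:((proj(ci,P)-[x0,y0]+.5)*10).round().tolist()
    print(n,"dish rim c,L/R",S([[.576,-.1068,.059]]),"base",S([[.576,-.1068,.045]]))
    th=np.linspace(0,2*np.pi,9)[:-1]
    for a in(-4,0):
        r=np.radians(a);print(a,S([p+R@np.array([(-.056+l)*np.cos(r),w,.017+(-.056+l)*np.sin(r)]) for l,w in((0,0),(.0225,0),(-.0225,0),(0,.0225),(0,-.0225))]))
cv2.imwrite("pics/f1.png",np.hstack(out))
```

```text
[ 0.60415544 -0.05821268  0.09212747] 25.2333
scene dish rim c,L/R [[207.0, 242.0]] base [[205.0, 285.0]]
-4 [[210.0, 204.0], [211.0, 143.0], [209.0, 266.0], [301.0, 208.0], [120.0, 199.0]]
0 [[211.0, 192.0], [212.0, 136.0], [210.0, 249.0], [302.0, 196.0], [120.0, 188.0]]
top dish rim c,L/R [[205.0, 214.0]] base [[197.0, 223.0]]
-4 [[212.0, 205.0], [130.0, 160.0], [293.0, 250.0], [254.0, 125.0], [168.0, 286.0]]
0 [[214.0, 203.0], [132.0, 158.0], [297.0, 247.0], [257.0, 122.0], [171.0, 284.0]]
```

View pics/f1.png

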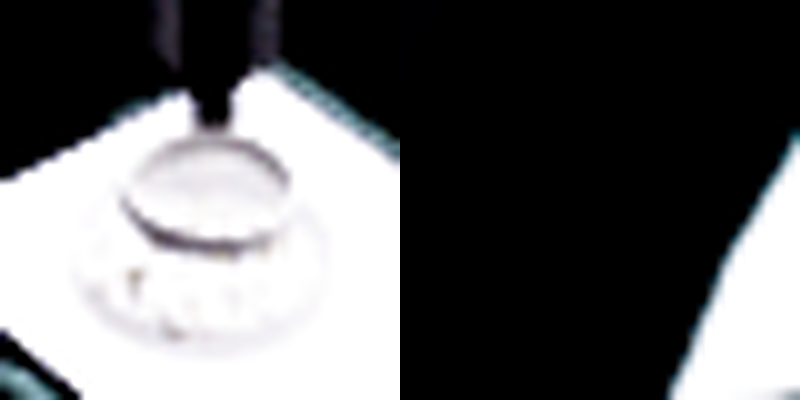

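Side view: the ring spans (121–292, 133–257), within about 1° of level and roughly 11 mm above the rim. It sits centred to about 2 mm on the dish, which spans x 72–328. The top camera is blocked by the arm. I'll make a 2 mm trim, let it settle and hand in.

Run:
```python
from h import *
p=robot.get_state()['ee_pos']
print(robot.move_linear([p[0],p[1]+.0018,.0907],velocity=.01,threshold=4)); robot.pause(1.0)
s=robot.get_state(); print(s['ee_pos'],s['opening'],s['grasp_force'],abs(s['joint_vel']).max(),s['time'])
print(robot.sign_off())
```

```text
False
[ 0.60411453 -0.0564324   0.09069008] 0.011355322274928088 29.970847070217133 0.0027426480810837347 26.7083
the job is handed in; nothing more can be done
None
```

The job is handed in at 26.7 s: the switch is on with the window lit, and the lens is held still and near level, about 1 cm above the rice dish's rim and centred to roughly 2 mm; my first knob turn went the wrong way and slipped against the off stop before I corrected it.

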